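# Lock the jar holder and unscrew the tight cap

## Robot

A 6-joint arm with a two-finger parallel gripper is mounted at the origin on the work surface. World frame = base frame: x ahead of the robot, y to its left, z up, the work surface at z = 0. Lengths are in m, angles in rad, forces in N, time in s.
With the tool pointing down it reaches from about 0.35 to 0.775 m from the base axis. Payload 5.5 kg.
Tool frame: the origin (TCP) lies between the finger pads; the fingertips stand 22 mm ahead of it and the grasp point (between the pads) lies 3 mm ahead of it; z points along the fingers, y is the line along which they close (so a half turn about z gives the same grasp; the last joint's range is limited). The gripper opens to 85 mm and grips with 20 to 120 N. Pads are 22 mm wide; open, the fingers measure 114 mm over their backs; the gripper's body (76 mm by 85 mm) begins 54 mm behind the grasp point. The pads swing forward as they close: fully open they stand 13 mm farther back than shut.
Start: joints at [1.017, 0.313, 0.046, 1.304, 0, 1.431], TCP at [0.231, 0.526, 0.253] pointing down, gripper open.
Joint ranges: [-2.76, 2.76], [-0.86, 1.69], [-1.03, 1.26], [-2.2, 2.34], [-1.47, 1.5], [-3.14, 3.14]. Speed limits (rad/s): [2.57, 2.57, 3.14, 3.14, 3.14, 3.14].

## Interface

Orientations are given as a unit quaternion [w, x, y, z].
In Python, from workcell import env gives the robot as it stands.
- The arm moves only by the tool advance, called after ">>>" by a JSON object that holds its "name" and its "arguments". Schema: {"type":"object","properties":{"plan":{"type":"array","items":{"type":"object","properties":{"pos":{"type":"array","items":{"type":"number"},"minItems":3,"maxItems":3},"r":{"type":"array","items":{"type":"number"},"minItems":3,"maxItems":3}},"additionalProperties":false},"minItems":1,"maxItems":8},"finger_gap":{"type":"number"},"grip_n":{"type":"number"},"only":{"type":"string"},"quiet":{"type":"boolean"},"lines":{"type":"string"}},"required":["plan"],"additionalProperties":false}. plan is a list of rows, 1 to 8 of them, each an object with the fields pos (a list: dx, dy, dz in cm), r (a list: a rotation vector rx, ry, rz in units of 0.05 rad); a field left out counts as zero; each row is the pose to reach, as a shift and turn from the pose commanded when the call began, along the tool's axes at that moment; what a row does not reach only later rows make up. A row lasts 1/8 s, in which the tool goes at most 0.0625 m and 0.188 rad, less where a joint would pass 70% of its speed; a pose out of reach is approached as far as the arm can. finger_gap is the finger opening in m, set as the call begins (left out keeps the last). The fingers move at their own pace and stop on an object; grip_n is the grip in N (left out, the last holds). Time passes only in rows, so rows that do not move let the fingers close. The tool returns the time, the measured TCP pose, the force, the opening and the grip force at its end. only (a regular expression) keeps the lines of the reply that match it, lines (a string "A,B") keeps lines A to B, and quiet returns only ok. Input that does not fit is refused with a message, and nothing moves.
- env.get_state(): the state, without advancing time (a new reading comes with each control period).
- env.read_camera(name): name is "side" or "top"; returns a dict with "image" (420x560x3 uint8, red, green, blue), "K" (3x3 intrinsics, pixels), "D" ([k1, k2, p1, p2, k3] as OpenCV has them; the pictures are not rectified), "R" (3x3) and "t" (3): a world point X has camera coordinates R X + t. Camera axes: x right, y down, z forward; pixel columns grow to the right and rows downward; lengths in m; the calibration is good to about 2 mm. A picture is of the moment at which its call begins. There is no depth.
- env.hand_in(): hands the job in; it is judged then, once.
The state is a dict: "clock": time; "joint_pos": joint angles; "qvel": joint speeds; "tau": joint torques, N m; "tcp_pos": TCP position; "orientation": TCP orientation; "wrist_force": force on the tool from outside, world axes, zero at the start; "ft_torque": the same for the moment, N m; "finger_gap": finger opening in m; "grip_force": force on a finger pad.
Only numpy, scipy, OpenCV 4.12 (cv2) and the standard library are available. Lean on these libraries where they do the work, as an engineer would, in place of code of your own. Each camera call takes 0.05 s, during which the arm holds its last target. There are 200 camera calls.

## Task

The jar stands in a swivel holder that turns freely until it is locked: take the round-headed pin from the wooden rack, push it down through the lined-up holes of the fork and lug until its head sits fully on the fork, and leave it there. Then unscrew the jar's tight brass cap anticlockwise (seen from above) just until its threads let go, and finish holding the cap level in the gripper, straight above the jar's mouth and a few centimetres clear of it; do not put it down. Leave all the other things on the counter, and the other pin, where they are.

Things in the scene. Friction and masses are not known exactly. Their poses are not given: they have to be found in the camera images.
- holder: black cast-iron jar holder, fixed. Origin on the counter under the jar's axis, z up. A fork stands on its -y side, 120 mm from the jar's axis: two level plates 44 x 50 mm, 10 mm thick, with tops at 40 and 68 mm; a web 14 mm thick joins them on the far (-y) side, no higher than 68 mm
- fork_hole (a point): centre of the 15 mm hole in the fork's upper plate, at its top face, 68 mm above the counter; z up. The hole goes straight down through the upper plate, the lug of the jar's cradle (10 mm thick) and the lower plate, all 15 mm wide and lined up at the start
- jar (a joint): turn of the jar's cradle, lug and jar about the vertical jar axis, rad, anticlockwise from above positive; 0 (the start) = lug hole lined up with the fork holes. It turns almost freely (0.08 N m) unless the pin locks it; locked it has about 0.02 rad of play
- pin: steel pin with a plain round head, standing head up in the rack. 12 mm shank, 46 mm long with a tapered nose (6 mm at the tip); head 22 mm across and 28 mm tall. 0.12 kg. Origin at the tip of the nose, z up along the pin towards the head. In the rack its head rests on the rack's top
- pin_shoulder (a point): centre of the underside of the pin's head, 46 mm above its tip, where shank meets head; fully home it lies at fork_hole
- rack: fixed wooden block 150 (x) x 46 (y) x 50 mm high, origin under its centre; holes at x = -45 and +45 mm each hold a pin, which one is where varies. Axis x runs along the row
- eye_pin: the other pin in the rack, same shank but with an upright ring (32 mm wide) for a head; not needed, leave it. Origin at the tip of its nose
- jar_mouth (a point): mouth centre of the clear glass jar (76 mm across), 100 mm above the counter, z up. Two thread ridges on its neck; this +x and -x (the jar's x) point through the gaps between them. At first the cap's x lies 1.36 to 1.82 rad clockwise of the jar's x (either end): 0.8 to 1.26 rad anticlockwise frees it; a stop blocks the turn 0.55 rad past the jar's x
- cap: round ribbed brass cap, 60 mm across, 38.5 mm tall, 0.16 kg, upper 20 mm solid; origin at its lower rim's centre (84 mm up at first), z up. Inner lugs along its +x and -x (dark dots on top). A springy seal holds it tight (20 N, up to 0.4 N m to turn); it rises 2 mm per rad of anticlockwise turn. It is free when its x is within 0.55 rad of the jar's x, then lifts straight off
- deck_plate: brass deck plate, disc 110 mm across, 9 mm thick; leave alone. Origin under its centre
- socket0: bronze rowlock socket, 60 mm flange with an upright 27 mm tube, 42 mm tall; leave alone
- socket1: same, another one; leave alone
- socket2: same, another one; leave alone
- lens: green-glass anchor light lens, 80 mm across, 46 mm tall; leave alone
- screwdriver: screwdriver lying on the counter; leave alone

How it is judged:
On the way, in this order (a step that is already met when the one before it is completed fails the run):
1. the round-headed pin is fully home through fork and lug, with the cap still screwed on (horizontal distance between pin_shoulder and fork_hole below 0.004 m and z of pin_shoulder in the frame of fork_hole between -0.003 and 0.003 m and angle between pin's own z axis and vertical below 0.12 rad and value of joint jar between -0.12 and 0.12 rad and angle between the x axis of cap and the x axis of jar_mouth, either way round above 0.7 rad), for 0.2 s.
2. the cap is turned free of its threads while still down on the jar, the jar braced by the pin (horizontal distance between pin_shoulder and fork_hole below 0.004 m and z of pin_shoulder in the frame of fork_hole between -0.003 and 0.003 m and angle between pin's own z axis and vertical below 0.12 rad and value of joint jar between -0.12 and 0.12 rad and angle between the x axis of cap and the x axis of jar_mouth, either way round below 0.65 rad and z of cap in the frame of jar_mouth below -0.004 m and horizontal distance between cap and jar_mouth below 0.006 m), for 0.05 s.
At the end, for the whole second after the job is handed in: Pin home (shoulder within 3 mm of the fork top, 4 mm of the hole axis), jar within 0.12 rad of its start; cap gripped and still, level within 0.25 rad, its lower rim 6 to 80 mm above the jar mouth and within 25 mm of its axis, touching neither holder, jar nor pin (horizontal distance between pin_shoulder and fork_hole below 0.004 m and z of pin_shoulder in the frame of fork_hole between -0.003 and 0.003 m and angle between pin's own z axis and vertical below 0.12 rad and value of joint jar between -0.12 and 0.12 rad and z of cap in the frame of jar_mouth between 0.006 and 0.08 m and horizontal distance between cap and jar_mouth below 0.025 m and angle between cap's own z axis and vertical below 0.25 rad and contact force between the fingers and cap above 2 N and contact force between cap and holder below 0.05 N and contact force between cap and pin below 0.05 N and linear speed of cap below 0.03 m/s); the arm keeps its last pose, push and grip.
It fails at once if another thing on the counter, or the other pin, is disturbed (moved over 20 mm) (distance of any of deck_plate, socket0, socket1, socket2, lens, screwdriver, eye_pin from where it was at the start of the episode above 0.02 m).
It also fails if it takes over 48 s, if anything falls off the work surface, if the arm or the gripper's body presses on something with over 40 N, if the wrist force passes 120 N, or if a joint passes its speed limit or range.

## Working session

There is one attempt and no reset: what is moved stays moved. The work goes in short steps, Python scripts to look and compute and a tool call to move; the robot and the scene stay as the last step left them, time stands still between calls to the robot, and variables do not carry over. Pictures are saved under pics/ and viewed, at most 10 in all, crops included, and the job is handed in when it is done.

```bash
ls; mkdir -p pics; python3 - <<'E'
from workcell import env
import cv2
for n in("top","side"):
    c=env.read_camera(n); cv2.imwrite(f"pics/{n}0.png",c["image"][:,:,::-1])
    print(n,c["K"],c["D"],c["R"],c["t"])
s=env.get_state();print(s)
E
```

```text
pics
workcell.py
top [[475.04073043   0.         281.57323186]
 [  0.         475.04073043 208.94781207]
 [  0.           0.           1.        ]] [-0.05733414  0.          0.          0.          0.        ] [[-0.01619605 -0.99982942 -0.00887801]
 [-0.98642148  0.01742894 -0.16330617]
 [ 0.16343304  0.00611255 -0.98653549]] [-0.01446646  0.550271    1.24894655]
side [[416.46610829   0.         284.46628068]
 [  0.         416.46610829 209.291177  ]
 [  0.           0.           1.        ]] [-0.09963964  0.          0.          0.          0.        ] [[ 0.84267769 -0.5378472   0.02479321]
 [-0.27200292 -0.46499978 -0.84249013]
 [ 0.46465979  0.70320381 -0.53814095]] [-0.49722861  0.19783566  0.77461949]
{'clock': 0.1, 'joint_pos': array([1.01742376e+00, 3.13914228e-01, 4.50925317e-02, 1.30359513e+00,
       1.03359521e-05, 1.43123995e+00]), 'qvel': array([-0.0006455 , -0.00024622,  0.00174705, -0.00028324, -0.00048108,
        0.00113897]), 'tau': array([ 2.97080886e-03, -4.81727135e+01,  2.99242723e+01,  1.27875773e-02,
       -5.02127330e-05, -6.75389558e-06]), 'tcp_pos': array([0.2309729 , 0.5261149 , 0.25250429]), 'orientation': array([-2.80001351e-04,  2.05434865e-01,  9.78670455e-01, -7.60349987e-04]), 'wrist_force': array([-0.19571089, -0.18142749, -0.49718768]), 'ft_torque': array([0.04352695, 0.02391907, 0.02939278]), 'grip_force': 0.0, 'finger_gap': 0.0853989658136788}
```
View pics/top0.png

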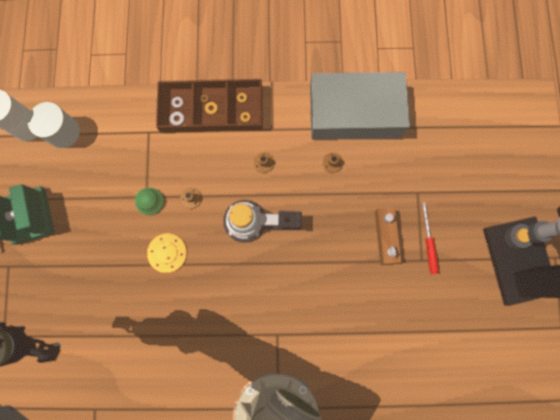

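View pics/side0.png

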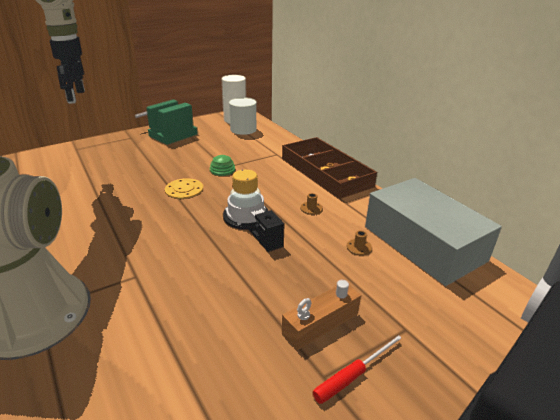

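The top view shows the jar and cap at (241,216), the fork at (290,220), and the rack around (390,236). The round pin is the upper one at (390,217), the eye pin is at (392,252), and the gripper is at the far left. The side view agrees, with the round head at (342,290) and the ring at (304,310). Next I'll look at enlarged crops.

```bash
python3 - <<'E'
import cv2,numpy as np
t=cv2.imread("pics/top0.png");s=cv2.imread("pics/side0.png")
a=cv2.resize(t[190:250,215:310],None,fx=8,fy=8,interpolation=cv2.INTER_CUBIC)[:480,:760]
cv2.imwrite("pics/c1.png",a)
b=np.hstack([cv2.resize(t[205:270,370:410],None,fx=7,fy=7,interpolation=cv2.INTER_CUBIC),
 cv2.resize(s[165:255,215:290],(500,600),interpolation=cv2.INTER_CUBIC)[:455]])
cv2.imwrite("pics/c2.png",b);print(b.shape)
E
```

```text
(455, 780, 3)
```

View pics/c1.png

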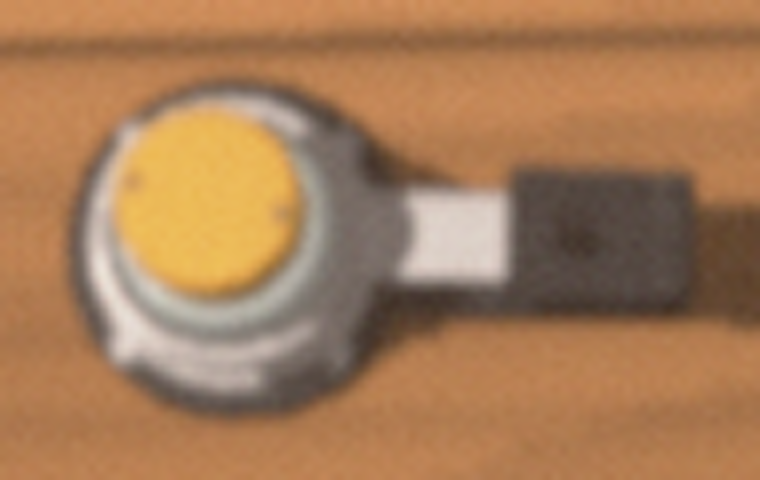

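View pics/c2.png

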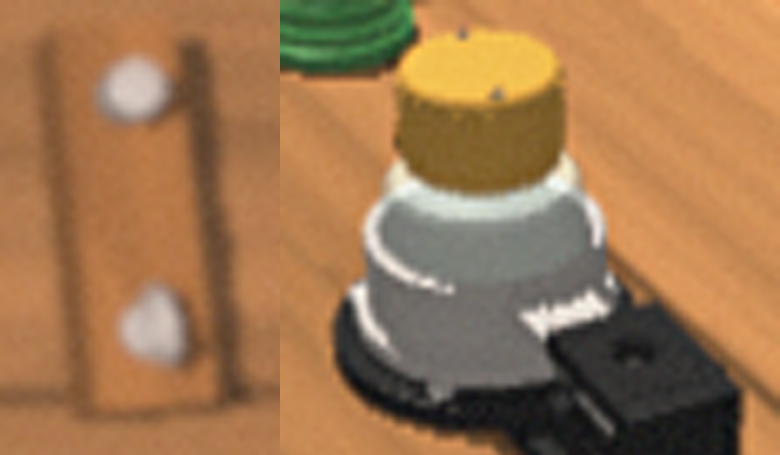

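The crops give these positions in full-image pixels:

| Feature | Top view | Side view |
|---|---|---|
| Cap top centre | about (241,215) | – |
| Cap dots | (231.7,212.7) and (250,216.6) | – |
| Fork hole | (287.2,220) | (268,217.6) |
| Round pin head | about (389.5,217.9) | – |

Next I'll turn these into world points.

```bash
cat > h.py <<'E'
import cv2,numpy as np
from workcell import env
def ray(c,p):
    u=cv2.undistortPoints(np.array([[p]],float),c["K"],c["D"]).ravel()
    return -c["R"].T@c["t"], c["R"].T@np.array([u[0],u[1],1.])
def plane(c,p,z):
    o,d=ray(c,p); return o+d*(z-o[2])/d[2]
def tri(c1,p1,c2,p2):
    o1,d1=ray(c1,p1);o2,d2=ray(c2,p2)
    s=np.linalg.lstsq(np.c_[d1,-d2],o2-o1,rcond=None)[0]
    a,b=o1+s[0]*d1,o2+s[1]*d2
    return (a+b)/2,np.linalg.norm(a-b)
def proj(c,X):
    return cv2.projectPoints(np.array([X],float),cv2.Rodrigues(c["R"])[0],c["t"],c["K"],c["D"])[0].ravel()
def cent(m,box):
    x0,y0,x1,y1=box
    n,l,s,ct=cv2.connectedComponentsWithStats(m[y0:y1,x0:x1].astype(np.uint8))
    i=1+np.argmax(s[1:,4]); return ct[i]+[x0,y0],s[i]
E
python3 - <<'E'
from h import *
np.set_printoptions(precision=4,suppress=True)
T=env.read_camera("top");S=env.read_camera("side")
ti=T["image"].astype(int);si=S["image"].astype(int)
hv=cv2.cvtColor(T["image"],cv2.COLOR_RGB2HSV)
# cap top
m=(hv[...,0]>17)&(hv[...,0]<32)&(hv[...,1]>140)&(hv[...,2]>190)
p,s=cent(m,(222,195,262,235));print("cap",p,s,plane(T,p,.1225))
d=[plane(T,(q/8-.5+8/16*0)+np.array([215,190]),.1225) for q in (np.array([134,182.]),np.array([280,213.]))]
dd=d[1]-d[0];print("dots",d,np.hypot(*dd[:2]),"ang",np.arctan2(dd[1],dd[0]))
# fork hole: dark centroid
g=ti.sum(2);w=np.clip(np.median(g[216:226,282:298])-g[216:225,283:292]-15,0,None)
yy,xx=np.mgrid[216:225,283:292];h=np.array([(w*xx).sum(),(w*yy).sum()])/w.sum()
h2=np.array([268.1-.5,217.65-.5])
print("hole",h,plane(T,h,.068),plane(S,h2,.068),tri(T,h,S,h2))
# fork outline
m=(g<260);p,s=cent(m,(276,205,305,235));print("fork",p,s,plane(T,p,.068))
# pins
grey=lambda im:(im.max(2)-im.min(2)<40)&(im.sum(2)>300)
for n,b,b2 in(("round",(378,205,403,230),(330,275,355,303)),("eye",(378,238,405,265),(290,293,318,325))):
    a,s=cent(grey(ti),b);c,s2=cent(grey(si),b2)
    print(n,a,s,c,s2,tri(T,a,S,c),plane(T,a,.078),plane(T,a,.064))
E
```

```text
cap [240.2493 214.6783] [  8   9  21  22 345] [0.5242 0.0816 0.1225]
dots [array([0.5308, 0.1047, 0.1225]), array([0.52  , 0.058 , 0.1225])] 0.047970690566097145 ang -1.7988472326664686
hole [286.6964 219.5118] [ 0.5174 -0.0371  0.068 ] [ 0.5174 -0.039   0.068 ] (array([ 0.518 , -0.0373,  0.0668]), np.float64(0.0008668842082642645))
fork [291.0771 220.9736] [  0   6  29  19 454] [ 0.5132 -0.0487  0.068 ]
round [388.65 217.85] [ 6  9 10  8 60] [341.6575 288.442 ] [  6   5  13  18 181] (array([ 0.5165, -0.3093,  0.0662]), np.float64(0.0017468300092628932)) [ 0.5156 -0.3071  0.078 ] [ 0.5176 -0.3102  0.064 ]
eye [392.2206 251.2941] [10  8  9 11 68] [303.8141 309.0653] [  7   5  14  22 199] (array([ 0.4275, -0.3146,  0.0654]), np.float64(0.0007530915535469535)) [ 0.427 -0.312  0.078] [ 0.428  -0.3151  0.064 ]
```

The manual's scale: shifts go in cm and turns go in units of 0.05 rad. Converting my numbers, -0.325 m is -32.5, -0.2 m is -20.

>>> {"name": "advance", "arguments": {"plan": [{"pos":[-4, -4.3, 0]}, {"pos":[-8, -8.7, 0]}, {"pos":[-12, -13, 0]}, {"pos":[-16, -17.4, 0]}, {"pos":[-20, -21.7, 0]}, {"pos":[-24, -26, 0]}, {"pos":[-28, -30.3, 0]}, {"pos":[-30, -32.5, 0]}], "finger_gap": 0.05, "grip_n": 40}}

```text
clock: 1.2
tcp_pos: [0.3757, 0.1059, 0.2533]
orientation: [0.0, 0.207, 0.978, -0.0]
wrist_force: [0.8, 1.8, -0.7]
finger_gap: 0.05
grip_force: 0.0
```

>>> {"name": "advance", "arguments": {"plan": [{"pos":[-4, -4.3, 2]}, {"pos":[-8, -8.7, 4]}, {"pos":[-12, -13, 6]}, {"pos":[-16, -17.4, 7]}, {"pos":[-20, -21.7, 8]}, {"pos":[-24, -26, 9]}, {"pos":[-28, -30.3, 10]}, {"pos":[-29.7, -32.5, 10]}]}}

```text
clock: 2.2
tcp_pos: [0.5166, -0.3115, 0.1517]
orientation: [-0.0, 0.207, 0.978, 0.0]
wrist_force: [0.1, 1.4, 0.7]
finger_gap: 0.0498
grip_force: 0.0
```

```bash
python3 - <<'E'
from h import *
s=env.get_state();print(s["tcp_pos"],s["orientation"],s["finger_gap"],s["clock"],s["wrist_force"])
t=env.read_camera("top")["image"][150:300,310:470];c=env.read_camera("side")["image"][190:340,270:430]
cv2.imwrite("pics/a1.png",cv2.resize(np.hstack([t,c]),(800,375))[:,:,::-1])
E
```

```text
[ 0.51662761 -0.31152064  0.15167104] [-4.97864454e-04  2.06521106e-01  9.78442001e-01  1.88241350e-04] 0.04977810266396411 2.2 [0.12265448 1.37965021 0.73436133]
```

View pics/a1.png

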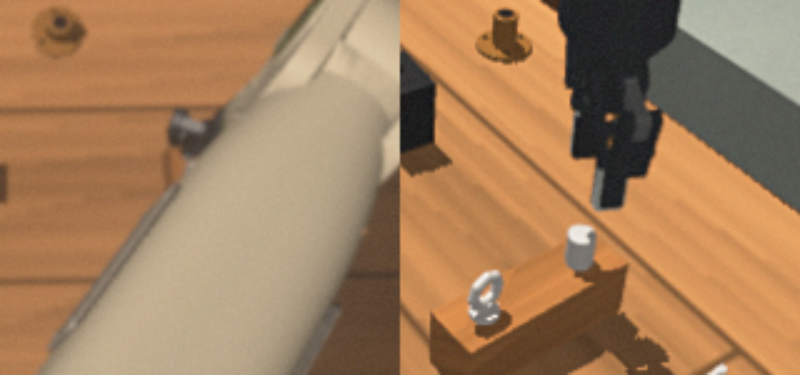

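The side crop shows the open fingers above and slightly right of the round pin head, whose full-image position is about (341,288). The near fingertip corner is at about (352,272). The arm hides the pin in the top view. I'll compare these with their projections.

```bash
python3 - <<'E'
from h import *
np.set_printoptions(precision=4,suppress=True)
S=env.read_camera("side");T=env.read_camera("top")
p=env.get_state()["tcp_pos"]; y=np.array([.404,.915,0]);x=np.array([-.915,.404,0]);print(p)
for k in(1,-1):
  for w in(-.011,.011): print(k,w,proj(S,p+k*.025*y+w*x-[0,0,.022]))
for z in(.05,.078): print("pin",z,proj(S,[.5165,-.309,z]),proj(S,[.5165,-.309+.011,z]),proj(T,[.5165,-.309,z]))
# head outline in side
im=S["image"].astype(int);m=(im.max(2)-im.min(2)<40)&(im.sum(2)>300)
print(cent(m,(330,278,355,303)))
im=S["image"][268:306,326:358]; print("\n".join("".join("#" if v else "." for v in r) for r in m[268:306,326:362]))
E
```

```text
[ 0.516  -0.3085  0.1526]
1 -0.011 [347.5209 251.8349]
1 0.011 [335.7286 252.7906]
-1 -0.011 [355.5468 269.9231]
-1 0.011 [343.1275 271.0329]
pin 0.05 [341.1208 294.6669] [337.4417 291.1455] [387.112 219.009]
pin 0.078 [342.6864 283.5133] [338.9139 280.0225] [389.3296 217.503 ]
(array([341.6067, 288.5955]), array([  6,   2,  12,  18, 178], dtype=int32))
...................####.........#...
...................####.............
....................###.............
....................###.............
.....................##.......#.....
....................................
....................................
....................................
....................................
....................................
....................................
....................................
..............#####.................
............########................
............#########...............
...........###########..............
...........###########..............
...........###########..............
...........###########..............
...........###########..............
...........###########..............
...........###########..............
..........###########...............
..........###########...............
..........###########...............
..........###########...............
...........##########...............
...........##########...............
...........#########................
.............######.................
....................................
....................................
....................................
....................................
....................................
....................................
....................................
....................................
```

The measured pin position agrees with its image to about 1 mm and the TCP is above it, so I'll descend and grip.

Scaled: 0.074 m is 7.4, 0.07 m is 7.

>>> {"name": "advance", "arguments": {"plan": [{"pos":[0, 0, 3]}, {"pos":[0, 0, 5.5]}, {"pos":[0, 0, 7]}, {"pos":[0, 0, 7.4]}, {"pos":[0, 0, 7.4]}]}}

```text
clock: 3.02
tcp_pos: [0.5168, -0.3084, 0.0798]
orientation: [0.0, 0.205, 0.979, -0.0]
wrist_force: [-0.2, -0.9, 0.7]
finger_gap: 0.0501
grip_force: 0.0
```

>>> {"name": "advance", "arguments": {"plan": [{}, {}, {}, {}], "finger_gap": 0, "grip_n": 60}}

```text
clock: 3.52
tcp_pos: [0.5172, -0.3089, 0.0805]
orientation: [0.001, 0.205, 0.979, -0.0]
wrist_force: [-0.9, 1.6, 5.8]
finger_gap: 0.0195
grip_force: 58.6
```

>>> {"name": "advance", "arguments": {"plan": [{"pos":[0, 0, -2]}, {"pos":[0, 0, -6]}, {"pos":[0, 0, -10]}, {"pos":[2, 4.5, -11]}, {"pos":[4.2, 9.6, -11]}, {"pos":[6.4, 14.7, -11]}, {"pos":[8.6, 19.8, -11]}, {"pos":[10.3, 23.5, -11]}]}}

```text
clock: 4.53
tcp_pos: [0.5162, -0.0501, 0.1892]
orientation: [-0.0, 0.205, 0.979, -0.0]
wrist_force: [-0.5, 0.1, -0.6]
finger_gap: 0.0195
grip_force: 59.1
```

>>> {"name": "advance", "arguments": {"plan": [{"pos":[0.5, 1.3, 0.5]}, {"pos":[0.5, 1.3, 1]}, {"pos":[0.5, 1.3, 1]}, {"pos":[0.5, 1.3, 1]}]}}

```text
clock: 5.03
tcp_pos: [0.5174, -0.0395, 0.1791]
orientation: [-0.0, 0.206, 0.978, -0.0]
wrist_force: [1.0, -0.0, -1.3]
finger_gap: 0.0196
grip_force: 59.1
```

```bash
python3 - <<'E'
from h import *
np.set_printoptions(precision=4,suppress=True)
s=env.get_state();p=s["tcp_pos"];print(p,s["finger_gap"])
S=env.read_camera("side");T=env.read_camera("top")
for n,z in(("headtop",-.0025),("shoulder",-.0305),("tip",-.0765)): print(n,proj(S,p+[0,0,z]))
print("hole",proj(S,[.518,-.0375,.068]))
a=cv2.resize(S["image"][130:240,205:315],None,fx=5,fy=5,interpolation=cv2.INTER_CUBIC)
cv2.imwrite("pics/b1.png",a[:,:,::-1])
E
```

```text
[ 0.5174 -0.0395  0.1791] 0.01962018723527268
headtop [267.868  175.0976]
shoulder [267.819 186.476]
tip [267.7471 204.3892]
hole [267.4732 216.7616]
```

View pics/b1.png

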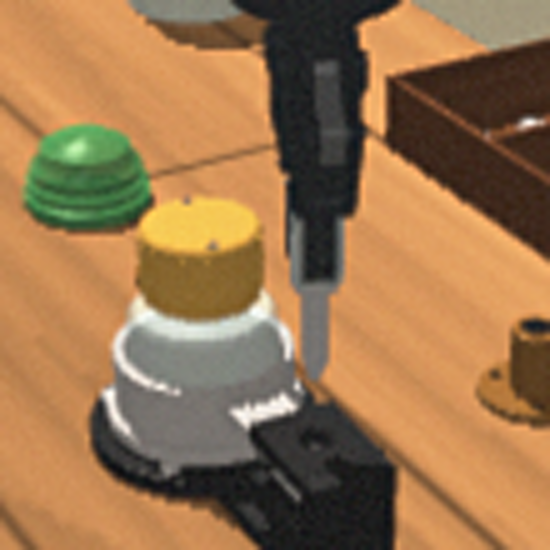

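The crop shows the pin hanging straight, with its nose tip at about (268.0,205.2) in full-image pixels. The fork hole is at about (268.1,217.2) below it.

```bash
python3 - <<'E'
from h import *
np.set_printoptions(precision=4,suppress=True)
S=env.read_camera("side")
im=S["image"].astype(int);sat=im.max(2)-im.min(2)
for r in range(186,208): 
    q=np.where((sat[r,258:280]<45)&(im[r,258:280].sum(1)>200))[0]+258
    print(r,q.min() if len(q) else 0,q.max() if len(q) else 0,end="; ")
g=im.sum(2)[212:223,260:277]; print();print(g)
for q in((268,204.6),(268,205.2)): print("tip",plane(S,q,.1026))
for q in((267.6,217.2),(268.2,217.2)): print("hole",plane(S,q,.068))
E
```

```text
186 263 272; 187 264 271; 188 265 270; 189 265 270; 190 258 270; 191 258 270; 192 258 270; 193 258 270; 194 258 270; 195 258 270; 196 258 269; 197 258 269; 198 258 269; 199 258 269; 200 258 270; 201 258 269; 202 258 269; 203 258 269; 204 258 268; 205 258 268; 206 258 264; 207 258 265; 
[[665 633 437 412 198 150 157 153 157 148 149 150 157 190 257 330 416]
 [316 234 155 169 136 150 158 159 158 153 157 160 152 151 191 252 320]
 [137 130 136 148 154 153 160 157 159 158 158 152 158 155 155 204 245]
 [149 153 156 167 163 145 135 125 122 140 148 150 148 158 149 157 198]
 [160 159 161 155 132 109  92  91 109 110 109 134 167 151 158 148 153]
 [161 155 159 170 136  89  69  86  89  92 102 134 158 153 145 146 148]
 [171 165 139 169 130  97  89 136 120  95  85 122 170 157 161 150 173]
 [166 169 151 162 154 144 137 199 210 139 127 153 162 157 172 152 162]
 [158 162 165 164 169 153 164 171 175 169 151 155 147 162 161 165 169]
 [108 152 160 158 154 156 153 162 150 163  82  95  77 153 145 157 164]
 [ 96  97 139 163 178 156 164 157 159 155  96  86  75  90  89 154 137]]
tip [ 0.5174 -0.0406  0.1026]
tip [ 0.5162 -0.0427  0.1026]
hole [ 0.5173 -0.0392  0.068 ]
hole [ 0.5185 -0.0399  0.068 ]
```

>>> {"name": "advance", "arguments": {"plan": [{"pos":[0.03, 0.15, 1]}, {"pos":[0.03, 0.15, 2.5]}, {"pos":[0.03, 0.15, 3.3]}, {"pos":[0.03, 0.15, 3.8]}, {"pos":[0.03, 0.15, 4.3]}, {"pos":[0.03, 0.15, 4.7]}, {"pos":[0.03, 0.15, 5]}]}}

```text
clock: 6.05
tcp_pos: [0.5179, -0.0367, 0.1293]
orientation: [0.0, 0.205, 0.979, 0.0]
wrist_force: [0.2, -0.5, -0.5]
finger_gap: 0.0194
grip_force: 59.2
```

>>> {"name": "advance", "arguments": {"plan": [{"pos":[0, 0, 0.6]}, {"pos":[0, 0, 1.2]}, {"pos":[0, 0, 1.8]}, {"pos":[0, 0, 2.3]}, {"pos":[0, 0, 2.7]}, {"pos":[0, 0, 2.7]}]}}

```text
clock: 6.8
tcp_pos: [0.5178, -0.0367, 0.102]
orientation: [0.0, 0.205, 0.979, 0.0]
wrist_force: [1.5, 0.3, -2.2]
finger_gap: 0.02
grip_force: 59.1
```

>>> {"name": "advance", "arguments": {"plan": [{"pos":[0, 0, 0.2]}, {"pos":[0, 0, 0.3]}, {"pos":[0, 0, 0.4]}, {"pos":[0, 0, 0.5]}, {"pos":[0, 0, 0.5]}]}}

```text
clock: 7.42
tcp_pos: [0.518, -0.0368, 0.0984]
orientation: [0.001, 0.205, 0.979, -0.0]
wrist_force: [-0.5, -0.3, 8.5]
finger_gap: 0.02
grip_force: 60.2
```

The head bottomed out at the predicted height with 8.5 N on it. I'll release it, rise and check.

Scaled: -0.1 m is -10, -0.06 m is -6.

>>> {"name": "advance", "arguments": {"plan": [{}, {}, {}, {"pos":[0, 0, -2]}, {"pos":[0, 0, -6]}, {"pos":[0, 0, -10]}], "finger_gap": 0.06}}

```text
clock: 8.18
tcp_pos: [0.5171, -0.0366, 0.1978]
orientation: [-0.001, 0.205, 0.979, 0.0]
wrist_force: [0.1, 0.5, 0.0]
finger_gap: 0.0592
grip_force: 0.0
```

>>> {"name": "advance", "arguments": {"plan": [{"pos":[1.5, 4, 0]}, {"pos":[3, 8, 0]}, {"pos":[4.2, 11.1, 0]}, {"pos":[4.2, 11.1, 0]}], "finger_gap": 0.085}}

```text
clock: 8.68
tcp_pos: [0.5234, 0.0837, 0.197]
orientation: [-0.0, 0.204, 0.979, 0.0]
wrist_force: [0.1, 0.3, -0.3]
finger_gap: 0.0846
grip_force: 0.0
```

```bash
python3 - <<'E'
from h import *
np.set_printoptions(precision=4,suppress=True)
s=env.get_state();print(s["tcp_pos"],s["finger_gap"])
S=env.read_camera("side")
print("pin shoulder,top", proj(S,[.518,-.0375,.068]),proj(S,[.518,-.0375,.096]))
a=cv2.resize(S["image"][110:240,195:315],None,fx=4.5,fy=4.5,interpolation=cv2.INTER_CUBIC)
cv2.imwrite("pics/d1.png",a[:,:,::-1])
E
```

```text
[0.5234 0.0837 0.197 ] 0.0846358761909608
pin shoulder,top [267.4732 216.7616] [267.508 206.402]
```

View pics/d1.png

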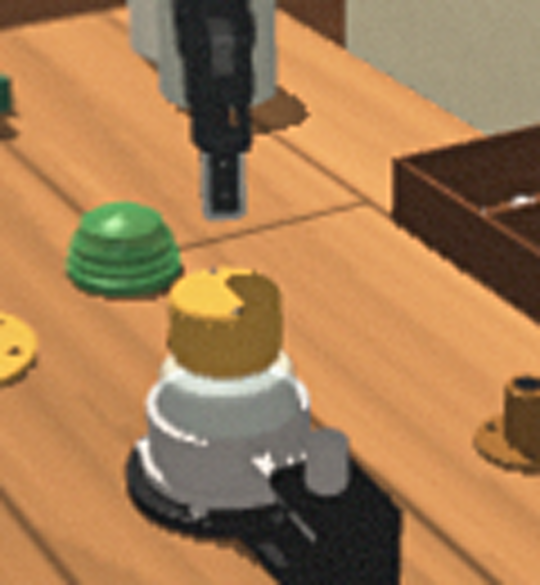

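The pin head at about (267.4,212) sits flat on the fork. The open gripper is above the cap, so I'll descend on it with a small centring correction.

>>> {"name": "advance", "arguments": {"plan": [{"pos":[-0.15, -0.16, 2]}, {"pos":[-0.15, -0.16, 4.5]}, {"pos":[-0.15, -0.16, 7]}, {"pos":[-0.15, -0.16, 8]}, {"pos":[-0.15, -0.16, 8.1]}, {"pos":[-0.15, -0.16, 8.1]}]}}

```text
clock: 9.48
tcp_pos: [0.5252, 0.0794, 0.1171]
orientation: [0.001, 0.206, 0.979, 0.0]
wrist_force: [0.3, -0.0, -0.4]
finger_gap: 0.0852
grip_force: 0.0
```

Scaled: 0.001 m is 0.1.

>>> {"name": "advance", "arguments": {"plan": [{"pos":[0.1, 0.1, 0]}, {"pos":[0.1, 0.1, 0]}, {"pos":[0.1, 0.1, 0]}], "finger_gap": 0.066}}

```text
clock: 9.85
tcp_pos: [0.5242, 0.0812, 0.1166]
orientation: [0.0, 0.205, 0.979, 0.0]
wrist_force: [-0.6, -0.1, 0.1]
finger_gap: 0.0662
grip_force: 0.0
```

>>> {"name": "advance", "arguments": {"plan": [{}, {}, {}], "finger_gap": 0, "grip_n": 30}}

```text
clock: 10.22
tcp_pos: [0.5249, 0.0823, 0.1173]
orientation: [0.001, 0.205, 0.979, 0.002]
wrist_force: [0.1, 5.5, 4.8]
finger_gap: 0.0593
grip_force: 31.5
```

```bash
python3 - <<'E'
from h import *
np.set_printoptions(precision=4,suppress=True)
for i in range(4):
    env.read_camera("side") if i<3 else 0
    s=env.get_state();print(s["tcp_pos"],s["wrist_force"],s["finger_gap"],s["grip_force"],s["ft_torque"])
S=env.read_camera("side")
a=cv2.resize(S["image"][120:240,195:315],None,fx=4.5,fy=4.5,interpolation=cv2.INTER_CUBIC)
cv2.imwrite("pics/e1.png",a[:,:,::-1])
E
```

```text
[0.5249 0.0823 0.1172] [0.2636 4.3975 5.5014] 0.05931109451032938 31.469494455959648 [ 1.2411 -0.1477  0.0776]
[0.525  0.0823 0.1173] [-0.2844  5.4551  6.0655] 0.058733688646627126 31.469209450297058 [ 1.2031 -0.1203  0.0528]
[0.5249 0.0824 0.1173] [0.0466 5.2482 4.1412] 0.059251528520398986 31.469498402439058 [ 1.2383 -0.1277  0.0395]
[0.5249 0.0824 0.1173] [0.0466 5.2482 4.1412] 0.059251528520398986 31.469498402439058 [ 1.2383 -0.1277  0.0395]
```

View pics/e1.png

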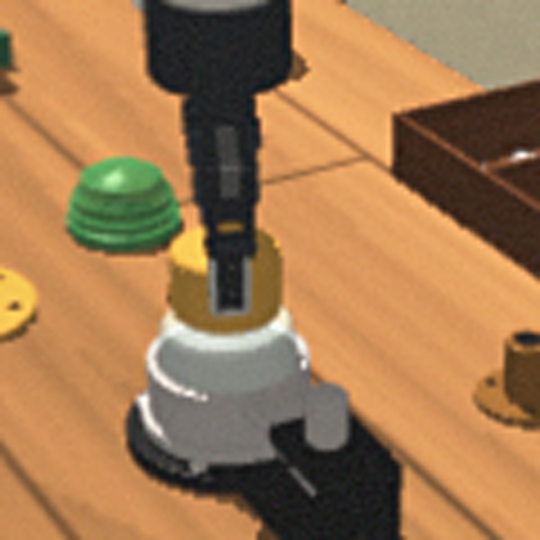

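The crop shows the pads on the cap's side, with the fingertips clear of the jar's shoulder and the pin seated. Now I'll relieve the side force, tighten the grip and start turning.

Scaled: -0.0012 m is -0.12, 0.001 m is 0.1, -0.6 rad is -12.

>>> {"name": "advance", "arguments": {"plan": [{"pos":[0, 0.1, 0]}, {"pos":[0, 0.1, 0]}, {"pos":[0, 0.1, -0.03], "r":[0, 0, -3]}, {"pos":[0, 0.1, -0.06], "r":[0, 0, -6]}, {"pos":[0, 0.1, -0.09], "r":[0, 0, -9]}, {"pos":[0, 0.1, -0.12], "r":[0, 0, -12]}, {"pos":[0, 0.1, -0.12], "r":[0, 0, -12]}], "finger_gap": 0, "grip_n": 90}}

```text
clock: 11.3
tcp_pos: [0.5253, 0.0819, 0.1188]
orientation: [0.001, -0.094, 0.996, -0.0]
wrist_force: [-0.4, 0.8, 8.0]
finger_gap: 0.0577
grip_force: 94.0
```

```bash
python3 - <<'E'
from h import *
s=env.get_state();print(s["wrist_force"],s["ft_torque"],s["joint_pos"])
E
```

```text
[-0.39261992  0.79279224  8.00768584] [0.32733306 0.18954636 0.09553636] [ 3.69046772e-03  3.08599080e-01 -3.03358759e-01  9.56545188e-01
 -1.86190138e-04 -1.83737127e-01]
```

Scaled: -0.0026 m is -0.26, -0.0023 m is -0.23, -0.6 rad is -12.

>>> {"name": "advance", "arguments": {"plan": [{"pos":[0, 0, -0.06], "r":[0, 0, -3]}, {"pos":[0, 0, -0.12], "r":[0, 0, -6]}, {"pos":[0, 0, -0.17], "r":[0, 0, -9]}, {"pos":[0, 0, -0.2], "r":[0, 0, -12]}, {"pos":[0, 0, -0.23], "r":[0, 0, -15]}, {"pos":[0, 0, -0.26], "r":[0, 0, -17.6]}, {"pos":[0, 0, -0.26], "r":[0, 0, -17.6]}]}}

```text
clock: 12.18
tcp_pos: [0.526, 0.0823, 0.1218]
orientation: [0.002, -0.509, 0.861, -0.001]
wrist_force: [0.6, 2.2, 9.6]
finger_gap: 0.0577
grip_force: 95.5
```

```bash
python3 - <<'E'
from h import *
s=env.get_state();print(s["wrist_force"],s["ft_torque"],s["joint_pos"])
T=env.read_camera("top");S=env.read_camera("side")
b=cv2.resize(S["image"][130:240,205:285],(400,550),interpolation=cv2.INTER_CUBIC)
a=cv2.resize(T["image"][180:290,210:290],(400,550),interpolation=cv2.INTER_CUBIC)
cv2.imwrite("pics/f1.png",np.hstack([a,b])[:,:,::-1])
E
```

```text
[0.55486631 2.22787585 9.62649707] [ 0.45190261 -0.01906583  0.0900334 ] [ 4.03815936e-03  3.06008197e-01 -2.98744976e-01  9.62082082e-01
  5.81583627e-04 -1.06345721e+00]
```

View pics/f1.png

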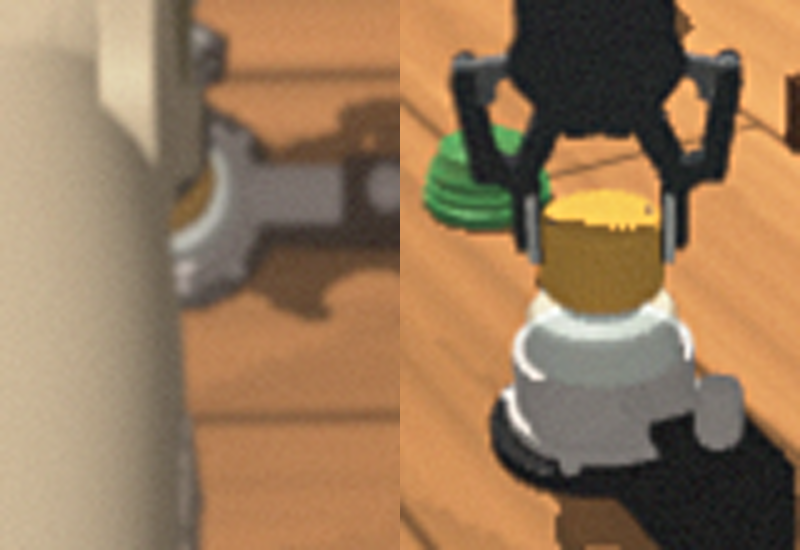

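The side crop shows the jar still braced and the pin seated. One cap dot is visible at about (254.2,171.6) in full-image pixels. From it I'll work out how far the cap has turned.

```bash
python3 - <<'E'
from h import *
np.set_printoptions(precision=4,suppress=True)
S=env.read_camera("side")
im=S["image"].astype(int)
hv=cv2.cvtColor(S["image"],cv2.COLOR_RGB2HSV)
print(hv[166:178,250:259,2]);print(hv[166:178,250:259,1])
for c in((.5245,.0816),(.526,.0823)):
  for q in((254.1,171.6),(254.1,172)):
    X=plane(S,q,.1255);d=X[:2]-c;print(X,np.hypot(*d),np.arctan2(d[1],d[0]))
E
```

```text
[[219 219 216 219 220 228 230  83  37]
 [221 222 218 216 216 226 233  71  33]
 [236 234 227 220 217 223 227  70  62]
 [249 250 246 241 225 223 227  76 111]
 [249 249 250 251 241 235 229  88 122]
 [248 249 249 251 198 227 237 110 117]
 [248 248 249 250 187 219 247 114 120]
 [250 250 251 253 254 255 253 114 120]
 [248 255 251 251 254 255 232 103 121]
 [170 249 158 143 142 152 184  86 123]
 [127 145 127 124 128 129 133  66 122]
 [134 134 134 134 134 131 130  64 122]]
[[148 146 152 144 145 150 151  89  90]
 [150 147 145 144 148 149 151 133  70]
 [156 155 148 151 145 150 153 106  41]
 [165 162 162 161 154 148 153  64   5]
 [164 168 164 168 154 149 156  72   8]
 [168 160 165 163 130 149 167 100   9]
 [161 165 166 166 139 149 173 112   6]
 [163 166 166 168 167 161 175 112   6]
 [170 161 169 170 173 175 180 102   8]
 [180 171 171 164 162 176 183  80   6]
 [169 172 161 171 161 178 178  66  10]
 [169 164 164 169 160 175 178  64   8]]
[0.5469 0.0759 0.1255] 0.02311430830019966 -0.2494615750972142
[0.5459 0.074  0.1255] 0.02267088103321264 -0.3396028790797433
[0.5469 0.0759 0.1255] 0.021858726325405472 -0.2974542097398587
[0.5459 0.074  0.1255] 0.021520997865020663 -0.39351543084402735
```

The cap has turned about 1.48 rad and its x is now about 0.25 rad from the jar's x, so it is free of the threads. Now I'll lift it straight up.

Scaled: -0.045 m is -4.5, -0.04 m is -4.

>>> {"name": "advance", "arguments": {"plan": [{"pos":[0, 0, -0.3]}, {"pos":[0, 0, -0.7]}, {"pos":[0, 0, -1.2]}, {"pos":[0, 0, -2]}, {"pos":[0, 0, -3]}, {"pos":[0, 0, -4]}, {"pos":[0, 0, -4.5]}, {"pos":[0, 0, -4.5]}]}}

```text
clock: 13.32
tcp_pos: [0.5248, 0.082, 0.1657]
orientation: [0.001, -0.508, 0.861, -0.0]
wrist_force: [0.1, -0.3, -2.0]
finger_gap: 0.0574
grip_force: 96.2
```

>>> {"name": "advance", "arguments": {"plan": [{}, {}, {}]}}

```text
clock: 13.7
tcp_pos: [0.5243, 0.082, 0.1648]
orientation: [-0.0, -0.508, 0.861, 0.0]
wrist_force: [0.4, -0.7, -1.5]
finger_gap: 0.0578
grip_force: 96.2
```

```bash
python3 - <<'E'
from h import *
s=env.get_state();print(s["wrist_force"],s["ft_torque"],s["qvel"])
S=env.read_camera("side")
cv2.imwrite("pics/g1.png",cv2.resize(S["image"][120:240,195:315],None,fx=4.5,fy=4.5,interpolation=cv2.INTER_CUBIC)[:,:,::-1])
E
```

```text
[ 0.37588706 -0.69992389 -1.45761573] [ 4.79546935e-03 -3.13381729e-05 -5.87787347e-02] [ 1.11131067e-03 -9.11889431e-04  2.00299155e-03  6.28856551e-04
 -4.26441256e-05 -4.39012283e-04]
```

View pics/g1.png

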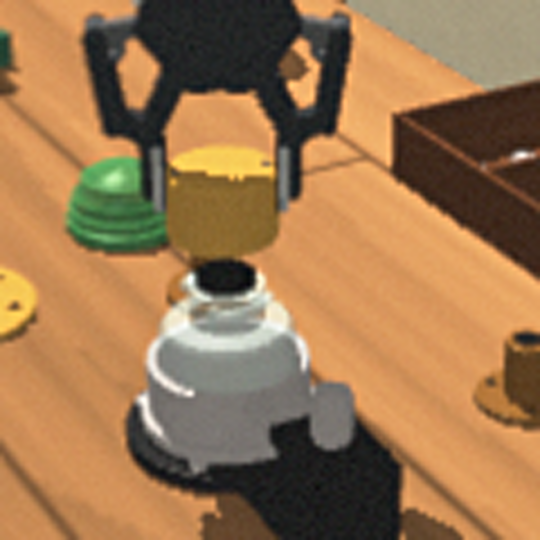

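The cap hangs level, about 30 mm above the open mouth. The pin head at (268.8,212) has shifted about 1 px since it was seated, so I'll check it numerically before handing in.

```bash
python3 - <<'E'
from h import *
np.set_printoptions(precision=4,suppress=True)
S=env.read_camera("side");T=env.read_camera("top")
for C,b in((S,(256,196,284,230)),(T,(276,205,304,235))):
    im=C["image"].astype(int);m=(im.max(2)-im.min(2)<45)&(im.sum(2)>230)
    c,s=cent(m,b);print(c,s,[proj(C,[.518,-.0372,z]) for z in(.068,.082,.096)],plane(C,c,.082))
    x0,y0,x1,y1=b
    print("\n".join("".join("#" if v else "." for v in r) for r in m[y0:y1,x0:x1]))
E
```

```text
[263.7235 207.8788] [  0   0  18  24 264] [array([267.4065, 216.699 ]), array([267.4229, 211.5612]), array([267.4402, 206.3407])] [ 0.5186 -0.0195  0.082 ]
#######.....................
#######.....................
#######.....................
########....................
########....................
########....................
########....................
########....................
########....................
########.#######............
#################...........
#################...........
#################...........
##################..........
##################..........
##################..........
######..##########..........
###.....##########..........
........##########..........
........#########...........
........#########...........
.........########...........
.........#######............
...........###..............
............................
............................
............................
............................
............................
............................
............................
............................
................
[... 362 characters left out ...]
....
............................
##..........................
##.......#####..............
###.....#######.............
###.....########............
###....#########............
###....#########............
###....#########............
###.....########............
###.....#######.............
###......#####..............
###.........................
###.........................
##..........................
............................
............................
............................
............................
............................
............................
............................
............................
............................
............................
```

In both views the head is within about 2 mm of the hole axis, and its lower edge is at the seated height (row 219). That matches the hole's clearance, so I'm handing in.

```bash
python3 -c "
from workcell import env
s=env.get_state();print(s['tcp_pos'],s['grip_force'],s['clock']);print(env.hand_in())"
```

```text
[0.5243894  0.08198262 0.16494851] 96.19500647142559 13.85
the job is handed in; nothing more can be done
None
```

The job is handed in at 13.85 s on the robot's clock: the round-headed pin measures fully home in the fork, and the unscrewed cap is held level about 30 mm above the jar's mouth; the hand-in did not return a verdict.

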